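# Close a plaster mould in the hand press

### The job

Push the open two-part plaster mould across the bench, keeping it flat on the bench, onto the press's steel bed until it is square against the back stop and centred under the ram. Then swing the press lever down to its stop, so that the ram closes the mould, and let the lever return fully up. Leave the clay figures and the small spare mould standing where they are.

Things in the scene. Friction and masses are not known exactly. Their poses are not given: they have to be found in the camera images.
- mould: (All sizes are in mm.) The open mould, larger of the two rectangular white plaster moulds, about 0.7 kg, too wide to grasp: lower half 100 (x) by 90 (y) by 50 high, upper half 96 by 88 by 25 standing up to 10 proud on tight dowels (height about 85 open, 75 closed). Origin at the centre of its underside, z up. In place its x axis lies along the press's x.
- mould_top (a joint): Slit between the mould's two halves, m: starts at 0.008 to 0.010 (open), 0 = closed. The dowels are tight: about 5 N from above closes it, and it stays where it is left.
- press: Grey steel hand press, fixed, with column, overhanging head, and ram. Origin on the bench straight below the ram's axis; x points from the open front to the column behind, y to the left seen from the front, z up. The bench is level right through under the head: the bed is a steel sheet let in flush, 92 wide (as wide as the mould), from x = -150 to +50.
- bed_spot (a point): Where the centre of the mould's underside belongs: the press's origin, on the bench under the ram, with the press's axes.
- stop_face (a point): Foot of the back stop's front face, at x = +50, y = 0, z = 0 in the press's frame: a steel bar 100 wide (y) and 32 high. The mould against it is centred at x = 0.
- head_front (a point): Middle of the lower front edge of the press's head, at x = -67, y = 0, z = 125 in the press's frame. The head is 76 wide (y) and reaches from here back to the column and up to 230 high. It overhangs the mould's place, so a vertical gripper's body strikes the head before the mould is home: the fingers must reach in tilted, tips forward.
- press_lever (a joint): Lever angle, rad: 0 = up at rest (arm 55 degrees above level, pointing to the front), 0.85 = down at its stop (arm about 6 degrees above level). A spring returns it: about 2 N at the grip to start, 5 N at the stop, a little more while closing the mould. It drives the ram down 21; the ram's foot (disc, 56 across) is 98 above the bench at rest, 77 at the stop.
- lever_hinge (a point): Point on the lever's hinge axis (parallel to the press's y), at x = 0, y = -75, z = 180 in the press's frame, on the right side of the head. The arm is a steel rod 18 thick, 160 long.
- lever_grip (a point): Middle of the lever's grip: a level black round bar, 22 thick, 110 long, parallel to the press's y, standing out to -y from the arm's end, at y = -150 in the press's frame. It moves on a circle of radius 160 about the hinge axis: at rest 92 in front of the hinge and 131 above it, at the stop 159 in front and 17 above.
- figure_a: Bystander: standing terracotta clay figure, 98 high, round foot 46 across; origin at the centre of its underside.
- figure_b: Bystander: standing terracotta clay figure, 98 high, round foot 46 across; origin at the centre of its underside.
- figure_c: Bystander: standing terracotta clay figure, 98 high, round foot 46 across; origin at the centre of its underside.
- spare_mould: Bystander: small closed plaster mould, 70 by 60 by 55 high; origin at the centre of its underside.
There are look-alikes about, which are no part of the job. Leave any blue or purple look-alike of the mould alone.

How it is judged (in metres and radians):
On the way, in this order (a step that is already met when the one before it is completed fails the run):
1. the mould, still open, stands square against the back stop and centred under the ram (x of mould in the frame of press between -0.007 and 0.007 m and y of mould in the frame of press between -0.01 and 0.01 m and angle between the x axis of mould and the x axis of press, either way round below 0.1 rad and angle between mould's own z axis and vertical below 0.05 rad and value of joint mould_top above 0.005 m and linear speed of mould below 0.02 m/s), for 0.2 s.
2. the lever is down at its stop and the mould in its place is closed (x of mould in the frame of press between -0.007 and 0.007 m and y of mould in the frame of press between -0.01 and 0.01 m and angle between the x axis of mould and the x axis of press, either way round below 0.1 rad and angle between mould's own z axis and vertical below 0.05 rad and value of joint mould_top below 0.003 m and value of joint press_lever above 0.8 rad), for 0.1 s.
At the end, for the whole second after the job is handed in: The mould stands on the bed within 7 mm of the back stop position lengthwise, within 10 mm of the ram's axis sideways and within 0.10 rad of square, flat and at rest, closed to a slit under 3 mm; the lever is back up (under 0.05 rad) (x of mould in the frame of press between -0.007 and 0.007 m and y of mould in the frame of press between -0.01 and 0.01 m and angle between the x axis of mould and the x axis of press, either way round below 0.1 rad and angle between mould's own z axis and vertical below 0.05 rad and value of joint mould_top below 0.003 m and value of joint press_lever below 0.05 rad and linear speed of mould below 0.02 m/s); the robot touches nothing.
It fails at once if a clay figure or the spare mould is shifted by more than 20 mm or knocked over (distance of any of figure_a, figure_b, figure_c, spare_mould from where it was at the start of the episode above 0.02 m or angle between any of figure_a, figure_b, figure_c, spare_mould's own z axis and vertical above 0.4 rad).
It fails at once if the mould is lifted off the bench or tipped (angle between mould's own z axis and vertical above 0.2 rad or height (world z) of mould above 0.015 m).
It also fails if it takes over 72 s, if anything falls off the work surface, if the arm or the gripper's body presses on something with over 40 N, if the wrist force passes 120 N, or if a joint passes its speed limit or range.

### The arm

A 6-joint arm with a two-finger parallel gripper is mounted at the origin on the work surface. World frame = base frame: x ahead of the robot, y to its left, z up, the work surface at z = 0. Lengths are in m, angles in degrees, forces in N, time in s.
With the tool pointing down it reaches from about 0.25 to 0.725 m from the base axis. Payload 9.7 kg.
Tool frame: the origin (TCP) lies on the centre line of the jaws, within the pads' length; the fingertips stand tip_extent ahead of it and the grasp point (between the pads) lies 3 mm ahead of it (tip_extent is the distance from the TCP to the fingertips, in m); z points along the fingers, y is the line along which they close (so a half turn about z gives the same grasp; the last joint's range is limited). The gripper opens to 85 mm and grips with 20 to 120 N. Pads are 22 mm wide; open, the fingers measure 114 mm over their backs; the gripper's body (76 mm by 85 mm) begins 54 mm behind the grasp point. The pads swing forward as they close: fully open they stand 13 mm farther back than shut.
Start: joints at [-65.776, 4.979, 10.078, 95.1, 0, 90], TCP at [0.226, -0.502, 0.253] pointing down, gripper open.
Joint ranges: [-179.16, 179.16], [-48.56, 103.87], [-65.8, 70.77], [-126.05, 130.52], [-82.76, 87.17], [-180, 180]. Speed limits (degrees/s): [127.2, 127.2, 147.25, 180, 180, 180].

### API

Orientations are given as [roll, pitch, yaw] about the fixed x, y, z axes, in that order (R = Rz(yaw) Ry(pitch) Rx(roll)).
In Python, from workcell import * gives the robot as it stands.
- The arm moves only by the tool servo_tool, never from a script. Its argument "rows" is a list of rows, each an object with "offset": the shift along the tool's x, y, z as a fraction of full scale, a list of three; "yaw": the turn about the tool's z as a fraction of full scale; "claw": the closure, from 0 (fully open) to 1 (shut). A call has 1 to 12 rows; each row is the pose to reach, as a shift and turn from the pose commanded when the call began, along the tool's axes at that moment, turning the shorter way round; what a row does not reach only later rows make up. Full scale, the value 1, is 0.1 m for a shift and pi rad for a turn. A row lasts 1/8 s, in which the tool goes at most 62.5 mm and 10.7 degrees, less where a joint would pass 70% of its speed; a pose out of reach is approached as far as the arm can. A call with a number of a shift or a turn outside -1 to 1 is refused whole. A call with a gripper value outside its range is refused whole. The fingers move at their own pace and stop on an object; "squeeze" is the grip in N (left out, the last holds). Time passes only in rows, so rows that repeat a pose let the fingers close. It gives the time, the measured TCP pose, the force, the opening and the grip force at its end, in the units of the state.
- get_obs(): the state, without advancing time (a new reading comes with each control period).
- camera(name): name is "side" or "top"; returns (picture, depth): 384x512x3 uint8, red, green, blue; 384x512 float32, m along the optical axis (not along the pixel's ray), 0 where there is no reading.
- camera_info(name): a dict with "fx", "fy", "cx", "cy" (pixels), "cam_to_world" (4x4, takes a point from camera to world coordinates). Camera axes: x right, y up, looking along -z (the intrinsics and any distortion apply to the point x, -y, -z); pixel columns grow to the right and rows downward; lengths in m; the calibration is good to about 2 mm. A picture is of the moment at which its call begins. camera_info takes no time and is no camera call.
- job_done(): hands the job in; it is judged then, once.
The state is a dict: "time": time; "q": joint angles; "qd": joint speeds; "joint_efforts": joint torques, N m; "ee_pos": TCP position; "tcp_rot": TCP orientation; "wrist_force": force on the tool from outside, world axes, zero at the start; "torque": the same for the moment, N m; "opening": finger opening in m; "grasp_force": force on a finger pad.
Only numpy, scipy, OpenCV 4.12 (cv2) and the standard library are available. Lean on these libraries where they do the work, as an engineer would, in place of code of your own. Each camera call takes 0.05 s, during which the arm holds its last target. There are 200 camera calls.

## Working session

There is one attempt and no reset: what is moved stays moved. The work goes in short steps, Python scripts to look and compute and a tool call to move; the robot and the scene stay as the last step left them, time stands still between calls to the robot, and variables do not carry over. Pictures are saved under pics/ and viewed, at most 10 in all, crops included, and the job is handed in when it is done.

Besides the shell and the picture viewer there is one more tool, called after "Call:" as name(argument=value, ...), one argument or row to a line, values as JSON. servo_tool: Moves the arm, as the interface text tells. Its arguments: {"type":"object","properties":{"rows":{"type":"array"},"squeeze":{"type":"number"}},"required":["rows"]}

```bash
mkdir -p pics; ls; cat > h.py <<'E'
from workcell import *
import numpy as np, cv2
def save(img,n): cv2.imwrite('pics/'+n,cv2.cvtColor(img,cv2.COLOR_RGB2BGR))
def cloud(name):
    p,d=camera(name); i=camera_info(name); M=np.array(i["cam_to_world"])
    v,u=np.mgrid[:384,:512]
    P=np.stack([(u-i["cx"])/i["fx"]*d,-(v-i["cy"])/i["fy"]*d,-d],-1)
    W=P@M[:3,:3].T+M[:3,3]; W[d==0]=np.nan
    return p,d,W
E
python3 - <<'E'
from h import *
o=get_obs(); print(o)
ims=[]
for n in("top","side"):
    p,d,W=cloud(n); save(p,n+'0.png'); np.savez(n+'0.npz',p=p,d=d,W=W)
    i=camera_info(n); print(n,{k:np.round(v,3).tolist() if k=="cam_to_world" else v for k,v in i.items()})
try: print(tip_extent)
except Exception as e: print(e)
E
```

```text
pics
{'time': 0.0, 'q': array([-6.57754425e+01,  5.01193173e+00,  1.00348670e+01,  9.50982893e+01,
       -2.07036328e-04,  9.00003084e+01]), 'qd': array([-0.02053475,  0.03272178, -0.00689385, -0.09764403, -0.01883468,
       -0.10006881]), 'joint_efforts': array([-3.56983865e-04, -5.20391607e+01,  4.64799535e+01,  1.63403997e-02,
       -5.25690621e-05,  3.01977127e-05]), 'ee_pos': array([ 0.22559489, -0.50139884,  0.25257876]), 'tcp_rot': array([-1.79924646e+02,  2.07441741e-04,  2.42242493e+01]), 'wrist_force': array([-0.72733489, -0.30508879, -0.26627261]), 'torque': array([-0.00032882,  0.03067652,  0.02276684]), 'grasp_force': 0.0, 'opening': 0.08526956281758379}
top {'fx': 425.13676076048483, 'fy': 425.13676076048483, 'cx': 252.87473359843955, 'cy': 193.79700615054205, 'cam_to_world': [[0.02, 0.981, -0.193, 0.337], [-1.0, 0.022, 0.006, 0.035], [0.01, 0.193, 0.981, 1.288], [0.0, 0.0, 0.0, 1.0]]}
side {'fx': 483.24836577174534, 'fy': 483.24836577174534, 'cx': 249.2390835883669, 'cy': 192.57283173833432, 'cam_to_world': [[-0.756, 0.343, -0.558, -0.139], [-0.655, -0.385, 0.65, 0.867], [0.009, 0.857, 0.516, 0.862], [0.0, 0.0, 0.0, 1.0]]}
0.022
```

View pics/top0.png

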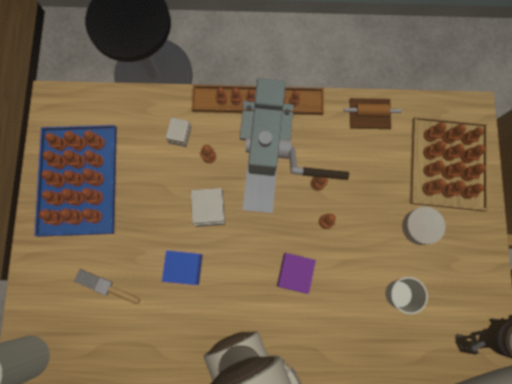

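View pics/side0.png

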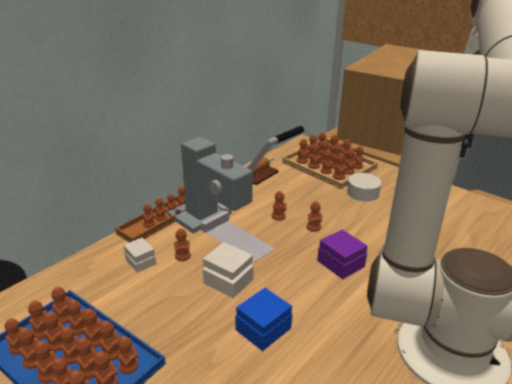

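The top view shows the press head near (265,135), the bed strip at (259,195), the open mould at (208,207) and the spare mould at (178,131). The figures are at (208,153), (318,183) and (327,221), and the lever grip is at (320,173). The side view agrees. Next I'll measure these positions.

```bash
cat >> h.py <<'E'
def ray(name,u,v,z):
    i=camera_info(name); M=np.array(i["cam_to_world"])
    r=M[:3,:3]@np.array([(u-i["cx"])/i["fx"],-(v-i["cy"])/i["fy"],-1.]); o=M[:3,3]
    return (o+r*(z-o[2])/r[2])[:2]
def blob(name,mask,seed):
    n,l=cv2.connectedComponents(mask.astype(np.uint8),connectivity=4)
    return l==l[seed[1],seed[0]]
def rect(name,b,z):
    c,_=cv2.findContours(b.astype(np.uint8),cv2.RETR_EXTERNAL,cv2.CHAIN_APPROX_NONE)
    c=max(c,key=cv2.contourArea)[:,0]
    P=np.array([ray(name,u,v,z) for u,v in c])*1000
    (c0,s,a)=cv2.minAreaRect(P.astype(np.float32)); return np.round(c0,1),np.round(s,1),round(a,1)
E
python3 - <<'E'
from h import *
D=np.load('top0.npz'); p,W=D['p'],D['W']
z=W[...,2]
for n,uv in dict(mould=(208,207),bed=(259,195),spare=(178,131),fa=(208,153),fb=(318,183),fc=(327,221),head=(262,155),ram=(265,137),grip=(325,174),ear=(245,120),stopR=(287,120),purple=(297,273),blue=(182,268),cyl=(425,225),col=(270,90)).items():
    print(n,p[uv[1],uv[0]],np.round(W[uv[1],uv[0]]*1000))
hsv=cv2.cvtColor(p,cv2.COLOR_RGB2HSV)
for n,uv,h in(("mould",(208,207),.085),("spare",(178,131),.055)):
    b=blob("top",(abs(z-h)<.012)&(hsv[...,1]<60),uv); print(n,b.sum(),np.nanmedian(z[b]),rect("top",b,h))
b=blob("top",(abs(z)<.012)&(hsv[...,1]<45),(259,195)); print('bed',b.sum(),rect("top",b,0))
b=blob("top",(z>.2)&(z<.25)&(hsv[...,1]<60),(262,155)); print('head',b.sum(),np.nanmedian(z[b]),rect("top",b,.23))
b=blob("top",(z>.26)&(hsv[...,2]<80),(325,174)); print('grip',b.sum(),np.nanmedian(z[b]),rect("top",b,np.nanmedian(z[b])))
for n,uv in(("a",(208,153)),("b",(318,184)),("c",(327,221))):
    b=np.zeros(z.shape,bool); b[uv[1]-14:uv[1]+14,uv[0]-14:uv[0]+14]=1
    b&=(z>.01)&(z<.12)&(hsv[...,1]>100)&(p[...,0]<190)
    print(n,b.sum(),np.nanmax(z[b]),np.round(1000*np.nanpercentile(W[b],[5,50,95],axis=0)).tolist(), 'top',np.round(1000*np.nanmean(W[b&(z>.085)],axis=0)))
E
```

```text
mould [162 157 142] [533. 155.  84.]
bed [138 139 138] [586.   8.   4.]
spare [159 153 139] [770. 259.  52.]
fa [95 60 38] [695. 163.  77.]
fb [99 62 40] [ 617. -166.   56.]
fc [90 57 34] [ 500. -186.   82.]
head [109 118 112] [648.   7. 231.]
ram [133 134 132] [688.   1. 256.]
grip [55 45 34] [ 578. -139.  321.]
ear [110 117 112] [821.  57.  24.]
stopR [107 117 111] [825. -75.  23.]
purple [114  62 127] [ 352. -102.   69.]
blue [ 55  81 147] [359. 222.  75.]
cyl [155 150 136] [ 497. -476.   60.]
col [106 114 110] [813. -10. 263.]
mould 1005 0.0844702576493872 (array([537.6, 159.3]), array([96. , 87.1]), 5.4)
spare 417 0.05454402528047941 (array([773.1, 261.6]), array([59.4, 70.2]), 77.6)
bed 1087 (array([601.4,   7.8]), array([ 91.2, 127.5]), 85.5)
head 1828 0.22986503520953938 (array([697.4, -19.5]), array([119.1, 173. ]), 86.0)
grip 324 0.320656299502825 (array([ 579.8, -139.3]), array([103.8,  18.7]), 85.2)
a 212 0.09970236980835256 [[687.0, 151.0, 13.0], [699.0, 166.0, 54.0], [715.0, 187.0, 95.0]] top [706. 169.  91.]
b 174 0.09482025791531346 [[607.0, -188.0, 12.0], [618.0, -165.0, 50.0], [633.0, -151.0, 92.0]] top [ 621. -169.   90.]
c 207 0.10211112918932641 [[490.0, -206.0, 16.0], [504.0, -188.0, 56.0], [522.0, -173.0, 95.0]] top [ 509. -193.   91.]
```

Call:
servo_tool(
  rows=[
    {"offset": [0,0,0],"yaw": -0.06,"claw": 0.4},
    {"offset": [0,0,0],"yaw": -0.12,"claw": 0.4},
    {"offset": [0,0,0],"yaw": -0.18,"claw": 0.4},
    {"offset": [0,0,0],"yaw": -0.24,"claw": 0.4},
    {"offset": [0,0,0],"yaw": -0.3,"claw": 0.4},
    {"offset": [0,0,0],"yaw": -0.3404,"claw": 0.4},
    {"offset": [0,0,0],"yaw": -0.3404,"claw": 0.4},
  ],
)

```text
time: 0.98
ee_pos: [0.2256, -0.5015, 0.2529]
tcp_rot: [-180.0, -0.0, 85.4]
wrist_force: [-0.2, 0.4, 0.2]
opening: 0.0516
grasp_force: 0.0
```

```bash
cat >> h.py <<'E'
PY=-4.5; PO=np.array([.6874,.001])
def to_press(p):
    a=np.radians(PY); R=np.array([[np.cos(a),-np.sin(a)],[np.sin(a),np.cos(a)]]); return 1000*((np.array(p)[:2]-PO)@R)
def st():
    o=get_obs(); print('t',round(o['time'],2),'press',np.round(to_press(o['ee_pos']),1),'z',round(o['ee_pos'][2]*1000,1),'rot',np.round(o['tcp_rot'],1),'q',np.round(o['q']),'F',np.round(o['wrist_force'],1),'open',round(o['opening'],4))
E
python3 - <<'E'
from h import *
st()
E
```

```text
t 0.97 press [-420.9 -537.1] z 252.9 rot [-180.    -0.    85.4] q [-66.   5.  10.  95.   0.  29.] F [-0.2  0.4  0.2] open 0.0516
```

Call:
servo_tool(
  rows=[
    {"offset": [0.48,0.15,0],"yaw": 0,"claw": 0.4},
    {"offset": [0.96,0.3,0],"yaw": 0,"claw": 0.4},
    {"offset": [0.96,0.3,0],"yaw": 0,"claw": 0.4},
  ],
)

```text
time: 1.35
ee_pos: [0.2639, -0.4061, 0.2538]
tcp_rot: [180.0, 0.0, 85.5]
wrist_force: [0.1, -0.7, 0.6]
opening: 0.0511
grasp_force: 0.0
```

Call:
servo_tool(
  rows=[
    {"offset": [0.48,0.15,0],"yaw": 0,"claw": 0.4},
    {"offset": [0.96,0.3,0],"yaw": 0,"claw": 0.4},
    {"offset": [0.96,0.3,0],"yaw": 0,"claw": 0.4},
  ],
)

```text
time: 1.72
ee_pos: [0.3013, -0.3133, 0.2536]
tcp_rot: [180.0, 0.0, 85.5]
wrist_force: [0.3, -0.0, 0.7]
opening: 0.0513
grasp_force: 0.0
```

Call:
servo_tool(
  rows=[
    {"offset": [0.48,0.15,0],"yaw": 0,"claw": 0.4},
    {"offset": [0.96,0.3,0],"yaw": 0,"claw": 0.4},
    {"offset": [0.96,0.3,0],"yaw": 0,"claw": 0.4},
  ],
)

```text
time: 2.1
ee_pos: [0.3388, -0.2204, 0.2534]
tcp_rot: [180.0, 0.0, 85.6]
wrist_force: [-0.3, -0.7, -0.3]
opening: 0.0509
grasp_force: 0.0
```

Call:
servo_tool(
  rows=[
    {"offset": [0.48,0.15,0],"yaw": 0,"claw": 0.4},
    {"offset": [0.96,0.3,0],"yaw": 0,"claw": 0.4},
    {"offset": [0.96,0.3,0],"yaw": 0,"claw": 0.4},
  ],
)

```text
time: 2.48
ee_pos: [0.3764, -0.1273, 0.2531]
tcp_rot: [-180.0, -0.0, 85.6]
wrist_force: [-0.8, -0.8, 0.6]
opening: 0.051
grasp_force: 0.0
```

Call:
servo_tool(
  rows=[
    {"offset": [0.48,0.15,0],"yaw": 0,"claw": 0.4},
    {"offset": [0.96,0.3,0],"yaw": 0,"claw": 0.4},
    {"offset": [0.96,0.3,0],"yaw": 0,"claw": 0.4},
  ],
)

```text
time: 2.85
ee_pos: [0.4139, -0.0343, 0.2528]
tcp_rot: [-180.0, 0.0, 85.6]
wrist_force: [-0.9, -1.7, -0.7]
opening: 0.0512
grasp_force: 0.0
```

Call:
servo_tool(
  rows=[
    {"offset": [0.48,0.15,0],"yaw": 0,"claw": 0.4},
    {"offset": [0.96,0.3,0],"yaw": 0,"claw": 0.4},
    {"offset": [0.96,0.3,0],"yaw": 0,"claw": 0.4},
  ],
)

```text
time: 3.22
ee_pos: [0.4515, 0.0586, 0.2526]
tcp_rot: [-179.9, 0.0, 85.5]
wrist_force: [0.2, -0.4, -0.2]
opening: 0.0508
grasp_force: 0.0
```

Call:
servo_tool(
  rows=[
    {"offset": [0.48,0.2,0],"yaw": 0,"claw": 0.4},
    {"offset": [0.96,0.4,0],"yaw": 0,"claw": 0.4},
    {"offset": [0.96,0.4,0],"yaw": 0,"claw": 0.4},
  ],
)

```text
time: 3.6
ee_pos: [0.4992, 0.1508, 0.252]
tcp_rot: [-179.9, 0.1, 85.5]
wrist_force: [0.3, -0.5, -0.3]
opening: 0.051
grasp_force: 0.0
```

Call:
servo_tool(
  rows=[
    {"offset": [0.48,0.2,0],"yaw": 0,"claw": 0.4},
    {"offset": [0.96,0.4,0],"yaw": 0,"claw": 0.4},
    {"offset": [0.96,0.4,0],"yaw": 0,"claw": 0.4},
    {"offset": [0.96,0.4,0],"yaw": 0,"claw": 0.4},
  ],
)

```text
time: 4.1
ee_pos: [0.5456, 0.2414, 0.2533]
tcp_rot: [-180.0, 0.0, 85.4]
wrist_force: [0.1, -0.3, 0.6]
opening: 0.0512
grasp_force: 0.0
```

```bash
python3 - <<'E'
from h import *
st()
p,d,W=cloud("side"); save(p[:, :],'side1.png')
E
```

```text
t 4.1 press [-160.3  228.5] z 253.3 rot [-180.     0.    85.4] q [ 24.  12.  17.  96.  -0. 118.] F [ 0.1 -0.3  0.6] open 0.0512
```

Call:
servo_tool(
  rows=[
    {"offset": [0.1,0,0.3],"yaw": 0,"claw": 0.4},
    {"offset": [0.16,0,0.7],"yaw": 0,"claw": 0.4},
    {"offset": [0.16,0,1.0],"yaw": 0,"claw": 0.4},
    {"offset": [0.16,0,1.0],"yaw": 0,"claw": 0.4},
  ],
)

```text
time: 4.65
ee_pos: [0.5454, 0.2575, 0.1519]
tcp_rot: [-179.8, 0.1, 85.4]
wrist_force: [-0.2, 0.0, 0.5]
opening: 0.0511
grasp_force: 0.0
```

Call:
servo_tool(
  rows=[
    {"offset": [0,0,0.4],"yaw": 0,"claw": 0.4},
    {"offset": [0,0,0.8],"yaw": 0,"claw": 0.4},
    {"offset": [0,0,1.0],"yaw": 0,"claw": 0.4},
    {"offset": [0,0,1.0],"yaw": 0,"claw": 0.4},
  ],
)

```text
time: 5.15
ee_pos: [0.5464, 0.259, 0.0536]
tcp_rot: [-180.0, 0.0, 85.5]
wrist_force: [-0.4, 0.0, 0.8]
opening: 0.0511
grasp_force: 0.0
```

Call:
servo_tool(
  rows=[
    {"offset": [0,0,0.1],"yaw": 0,"claw": 0.4},
    {"offset": [-0.1,0,0.1],"yaw": 0,"claw": 0.4},
    {"offset": [-0.2,0,0.1],"yaw": 0,"claw": 0.4},
    {"offset": [-0.2,0,0.1],"yaw": 0,"claw": 0.4},
  ],
)

```text
time: 5.65
ee_pos: [0.5451, 0.2388, 0.0439]
tcp_rot: [180.0, -0.0, 85.4]
wrist_force: [-0.2, 0.1, -0.2]
opening: 0.0514
grasp_force: 0.0
```

```bash
python3 - <<'E'
from h import *
st()
p,d,W=cloud("side"); save(p[150:, :],'side2.png')
E
```

```text
t 5.65 press [-160.5  225.9] z 43.9 rot [180.   -0.   85.4] q [ 24.  12.  -5.  73.  -0. 118.] F [-0.2  0.1 -0.2] open 0.0514
```

View pics/side2.png

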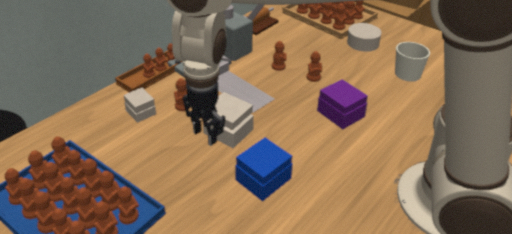

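The gripper stands just beside the mould's left face, around (205,120) in the crop, with its tips low and clear. I'll start the sideways push.

Call:
servo_tool(
  rows=[
    {"offset": [-0.07,0,0],"yaw": 0,"claw": 0.4},
    {"offset": [-0.14,0,0],"yaw": 0,"claw": 0.4},
    {"offset": [-0.21,0,0],"yaw": 0,"claw": 0.4},
    {"offset": [-0.28,0,0],"yaw": 0,"claw": 0.4},
    {"offset": [-0.35,0,0],"yaw": 0,"claw": 0.4},
    {"offset": [-0.42,0,0],"yaw": 0,"claw": 0.4},
    {"offset": [-0.49,0,0],"yaw": 0,"claw": 0.4},
    {"offset": [-0.56,0,0],"yaw": 0,"claw": 0.4},
    {"offset": [-0.63,0,0],"yaw": 0,"claw": 0.4},
    {"offset": [-0.7,0,0],"yaw": 0,"claw": 0.4},
    {"offset": [-0.75,0,0],"yaw": 0,"claw": 0.4},
    {"offset": [-0.8,0,0],"yaw": 0,"claw": 0.4},
  ],
)

```text
time: 7.2
ee_pos: [0.5386, 0.1597, 0.0435]
tcp_rot: [180.0, -0.0, 85.5]
wrist_force: [0.4, 4.1, 4.4]
opening: 0.0512
grasp_force: 0.0
```

Call:
servo_tool(
  rows=[
    {"offset": [-0.07,0,0],"yaw": 0,"claw": 0.4},
    {"offset": [-0.14,0,0],"yaw": 0,"claw": 0.4},
    {"offset": [-0.21,0,0],"yaw": 0,"claw": 0.4},
    {"offset": [-0.28,0,0],"yaw": 0,"claw": 0.4},
    {"offset": [-0.35,0,0],"yaw": 0,"claw": 0.4},
    {"offset": [-0.42,0,0],"yaw": 0,"claw": 0.4},
    {"offset": [-0.49,0,0],"yaw": 0,"claw": 0.4},
    {"offset": [-0.56,0,0],"yaw": 0,"claw": 0.4},
    {"offset": [-0.62,0,0],"yaw": 0,"claw": 0.4},
    {"offset": [-0.67,0,0],"yaw": 0,"claw": 0.4},
    {"offset": [-0.7,0,0],"yaw": 0,"claw": 0.4},
    {"offset": [-0.7,0,0],"yaw": 0,"claw": 0.4},
  ],
)

```text
time: 8.7
ee_pos: [0.533, 0.0897, 0.0433]
tcp_rot: [180.0, 0.0, 85.5]
wrist_force: [-1.0, 1.8, 4.2]
opening: 0.051
grasp_force: 0.0
```

```bash
cat >> h.py <<'E'
def mould(tag=None):
    p,d,W=cloud("top"); hsv=cv2.cvtColor(p,cv2.COLOR_RGB2HSV)
    if tag: save(p[80:260,120:380],tag)
    X=np.full(W.shape[:2]+(2,),np.nan); X=to_press(W[...,:2].reshape(-1,2)).reshape(X.shape)
    m=(abs(W[...,2]-.083)<.014)&(hsv[...,1]<70)&(hsv[...,2]>125)&(abs(X[...,0])<260)&(abs(X[...,1])<200)
    n,l,s,c=cv2.connectedComponentsWithStats(m.astype(np.uint8),connectivity=4)
    k=1+np.argmax(s[1:,4]); b=l==k; z=np.nanmedian(W[b][:,2])
    r=rect("top",b,z); c0=to_press(np.array(r[0])/1000)
    q=X[b]; print('mould px',s[k,4],'z',round(z,4),'press',np.round(c0,1),'size',r[1],'ang',r[2],'ext',np.round(np.nanmin(q,0)),np.round(np.nanmax(q,0)))
    return b,X,p
E
python3 - <<'E'
from h import *
st(); mould('top3.png')
E
```

```text
t 8.7 press [-160.8   76.3] z 43.3 rot [180.    0.   85.5] q [ 10.   5. -13.  72.  -0. 104.] F [-1.   1.8  4.2] open 0.051Traceback (most recent call last):
  File "<stdin>", line 2, in <module>
  File "h.py", line 30, in mould
    X=np.full(W.shape[:2]+(2,),np.nan); X=to_press(W[...,:2].reshape(-1,2)).reshape(X.shape)
                                          ~~~~~~~~~~~~~~~~~~~~~~~~~~~~~~~~~~~~~~~~~^^^^^^^^^
ValueError: cannot reshape array of size 4 into shape (384,512,2)
```

View pics/top3.png

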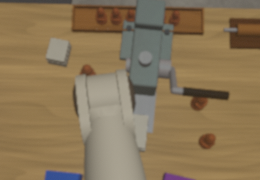

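```bash
sed -i 's/np.array(p)\[:2\]-PO/np.array(p)[...,:2]-PO/' h.py; python3 - <<'E'
from h import *
p,d,W=cloud("side"); X=to_press(W)
m=(W[...,2]>.005)&(W[...,2]<.2)&(X[...,0]>-240)&(X[...,0]<-60)&(X[...,1]>-70)&(X[...,1]<180)
v,u=np.nonzero(m); v0,v1,u0,u1=v.min(),v.max(),u.min(),u.max()
c=p[max(v0-20,0):v1+20,max(u0-20,0):u1+20]; save(cv2.resize(c,None,fx=4,fy=4,interpolation=cv2.INTER_CUBIC)[:600,:800],'side4.png'); print(v0,u0,c.shape)
E
```

```text
192 216 (124, 110, 3)
```

View pics/side4.png

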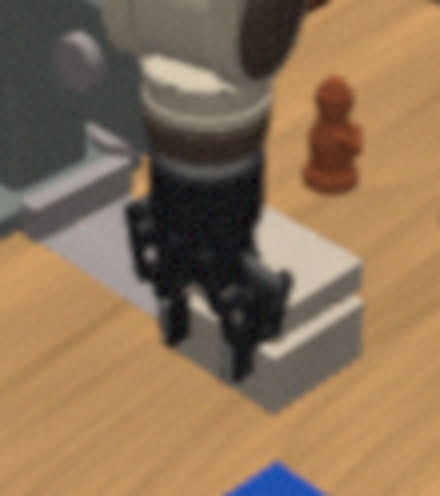

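The mould is still open and flat, and both fingers are on its lower half. Before the rest of the push I'll raise the tool slightly so the body clears the mould's top.

Call:
servo_tool(
  rows=[
    {"offset": [0.04,0,0],"yaw": 0,"claw": 0.4},
    {"offset": [0.04,0,-0.07],"yaw": 0,"claw": 0.4},
    {"offset": [0,0,-0.07],"yaw": 0,"claw": 0.4},
    {"offset": [-0.06,0,-0.07],"yaw": 0,"claw": 0.4},
    {"offset": [-0.12,0,-0.07],"yaw": 0,"claw": 0.4},
    {"offset": [-0.17,0,-0.07],"yaw": 0,"claw": 0.4},
    {"offset": [-0.19,0,-0.07],"yaw": 0,"claw": 0.4},
    {"offset": [-0.19,0,-0.07],"yaw": 0,"claw": 0.4},
  ],
)

```text
time: 9.8
ee_pos: [0.5314, 0.0707, 0.0501]
tcp_rot: [-180.0, 0.0, 85.5]
wrist_force: [1.1, -0.6, 0.6]
opening: 0.0515
grasp_force: 0.0
```

Call:
servo_tool(
  rows=[
    {"offset": [0.3,0,0],"yaw": 0,"claw": 0.4},
    {"offset": [0.5,-0.1,-0.3],"yaw": 0,"claw": 0.4},
    {"offset": [0.5,-0.5,-0.8],"yaw": 0,"claw": 0.4},
    {"offset": [0.6,-1,-1],"yaw": 0,"claw": 0.4},
    {"offset": [0.6,-1,-1],"yaw": 0,"claw": 0.4},
  ],
)

```text
time: 10.42
ee_pos: [0.4353, 0.1394, 0.1525]
tcp_rot: [179.8, -0.0, 85.6]
wrist_force: [0.8, 0.7, -0.7]
opening: 0.0511
grasp_force: 0.0
```

Call:
servo_tool(
  rows=[
    {"offset": [0,-0.5,-0.1],"yaw": 0,"claw": 0.4},
    {"offset": [0,-1,-0.1],"yaw": 0,"claw": 0.4},
    {"offset": [0,-1,-0.1],"yaw": 0,"claw": 0.4},
  ],
)

```text
time: 10.8
ee_pos: [0.3354, 0.1465, 0.1601]
tcp_rot: [180.0, 0.0, 85.6]
wrist_force: [0.6, 0.9, 0.6]
opening: 0.0513
grasp_force: 0.0
```

```bash
python3 - <<'E'
from h import *
st(); b,X,p=mould('top5.png')
D=np.load('top0.npz'); p,W=D['p'],D['W']; X=to_press(W); z=W[...,2]
# head refine: head top z~.23, x -67..-20
h=(abs(z-.23)<.008)&(X[...,0]<-25)&(X[...,0]>-90)&(abs(X[...,1])<60)
xs=[]
for a in range(-65,-30,5):
    q=h&(abs(X[...,0]-a)<4); xs.append((a,np.round(np.nanmin(X[q][:,1]),1),np.round(np.nanmax(X[q][:,1]),1)))
print(xs,np.nanmin(X[h][:,0]))
bd=(abs(z)<.012)&(X[...,0]>-160)&(X[...,0]<-60)&(abs(X[...,1])<60)&(cv2.cvtColor(p,cv2.COLOR_RGB2HSV)[...,1]<45)
v,u=np.nonzero(bd); G=to_press(np.array([ray("top",a,c,0) for a,c in zip(u,v)]))
for a in range(-145,-70,10):
    q=G[abs(G[:,0]-a)<5]; print(a,np.round([q[:,1].min(),q[:,1].max()],1))
print('front',np.sort(G[:,0])[:12].round(1))
E
```

```text
t 10.8 press [-362.4  117.4] z 160.1 rot [180.    0.   85.6] q [ 24. -21. -24.  88.  -0. 118.] F [0.6 0.9 0.6] open 0.0513
mould px 1020 z 0.0845 press [-162.6   -0.2] size [87.7 96.9] ang 85.5 ext [-210.  -44.] [-114.   44.]
[(-65, np.float64(-35.6), np.float64(36.9)), (-60, np.float64(-35.6), np.float64(37.2)), (-55, np.float64(-35.5), np.float64(37.8)), (-50, np.float64(-34.7), np.float64(38.5)), (-45, np.float64(-36.9), np.float64(38.7)), (-40, np.float64(-36.6), np.float64(36.8)), (-35, np.float64(-36.2), np.float64(37.3))] -68.07587827309494
-145 [-45.   44.4]
-135 [-44.7  45.7]
-125 [-43.6  43.6]
-115 [-45.5  44.6]
-105 [-45.   45.5]
-95 [-44.1  43.4]
-85 [-43.3  44.4]
-75 [-45.2  45.4]
front [-150.1 -150.1 -149.8 -149.8 -149.7 -149.5 -149.4 -149.4 -149.1 -149.1
 -148.8 -148.8]
```

Call:
servo_tool(
  rows=[
    {"offset": [0,0,0],"yaw": -0.06,"claw": 0.4},
    {"offset": [0,0,0],"yaw": -0.12,"claw": 0.4},
    {"offset": [0,0,0],"yaw": -0.18,"claw": 0.4},
    {"offset": [0,0,0],"yaw": -0.24,"claw": 0.4},
    {"offset": [0,0,0],"yaw": -0.3,"claw": 0.4},
    {"offset": [0,0,0],"yaw": -0.36,"claw": 0.4},
    {"offset": [0,0,0],"yaw": -0.42,"claw": 0.4},
    {"offset": [0,0,0],"yaw": -0.48,"claw": 0.4},
    {"offset": [0,0,0],"yaw": -0.5,"claw": 0.4},
    {"offset": [0,0,0],"yaw": -0.5,"claw": 0.4},
  ],
)

```text
time: 12.1
ee_pos: [0.3378, 0.1465, 0.1597]
tcp_rot: [-180.0, -0.0, 175.4]
wrist_force: [-0.6, -0.9, -0.2]
opening: 0.0514
grasp_force: 0.0
```

Call:
servo_tool(
  rows=[
    {"offset": [-0.4,-0.5,0],"yaw": 0,"claw": 0.4},
    {"offset": [-0.8,-0.95,0],"yaw": 0,"claw": 0.4},
    {"offset": [-0.9,-1,0.2],"yaw": 0,"claw": 0.4},
    {"offset": [-0.9,-1,0.4],"yaw": 0,"claw": 0.4},
    {"offset": [-0.9,-1,0.4],"yaw": 0,"claw": 0.4},
  ],
)

```text
time: 12.72
ee_pos: [0.4184, 0.0393, 0.1187]
tcp_rot: [-180.0, -0.2, 175.4]
wrist_force: [-0.3, -0.1, -0.2]
opening: 0.0513
grasp_force: 0.0
```

```bash
python3 - <<'E'
from h import *
st()
E
```

```text
t 12.72 press [-271.2   17.1] z 118.7 rot [-180.    -0.2  175.4] q [  5. -13. -22.  81.  -0.  10.] F [-0.3 -0.1 -0.2] open 0.0513
```

Call:
servo_tool(
  rows=[
    {"offset": [0,-0.17,0.2],"yaw": 0,"claw": 0.4},
    {"offset": [0,-0.17,0.5],"yaw": 0,"claw": 0.4},
    {"offset": [0,-0.17,0.69],"yaw": 0,"claw": 0.4},
    {"offset": [-0.15,-0.17,0.69],"yaw": 0,"claw": 0.4},
    {"offset": [-0.3,-0.17,0.69],"yaw": 0,"claw": 0.4},
    {"offset": [-0.4,-0.17,0.69],"yaw": 0,"claw": 0.4},
    {"offset": [-0.47,-0.17,0.69],"yaw": 0,"claw": 0.4},
    {"offset": [-0.54,-0.17,0.69],"yaw": 0,"claw": 0.4},
    {"offset": [-0.6,-0.17,0.69],"yaw": 0,"claw": 0.4},
    {"offset": [-0.6,-0.17,0.69],"yaw": 0,"claw": 0.4},
  ],
)

```text
time: 13.98
ee_pos: [0.4778, 0.0182, 0.0513]
tcp_rot: [180.0, 0.0, 175.5]
wrist_force: [-0.1, -0.1, -0.1]
opening: 0.0513
grasp_force: 0.0
```

Call:
servo_tool(
  rows=[
    {"offset": [-0.07,0,0],"yaw": 0,"claw": 0.4},
    {"offset": [-0.15,0,0],"yaw": 0,"claw": 0.4},
    {"offset": [-0.23,0,0],"yaw": 0,"claw": 0.4},
    {"offset": [-0.31,0,0],"yaw": 0,"claw": 0.4},
    {"offset": [-0.39,0,0],"yaw": 0,"claw": 0.4},
    {"offset": [-0.47,0,0],"yaw": 0,"claw": 0.4},
    {"offset": [-0.55,0,0],"yaw": 0,"claw": 0.4},
    {"offset": [-0.63,0,0],"yaw": 0,"claw": 0.4},
    {"offset": [-0.71,0,0],"yaw": 0,"claw": 0.4},
    {"offset": [-0.79,0,0],"yaw": 0,"claw": 0.4},
    {"offset": [-0.84,0,0],"yaw": 0,"claw": 0.4},
    {"offset": [-0.84,0,0],"yaw": 0,"claw": 0.4},
  ],
)

```text
time: 15.48
ee_pos: [0.5617, 0.0117, 0.0513]
tcp_rot: [180.0, 0.0, 175.5]
wrist_force: [0.6, -0.2, 0.6]
opening: 0.0513
grasp_force: 0.0
```

```bash
python3 - <<'E'
from h import *
st(); mould()
E
```

```text
t 15.47 press [-126.2    0.8] z 51.3 rot [180.    0.  175.5] q [  1.   8. -10.  73.  -0.   6.] F [ 0.6 -0.2  0.6] open 0.0513Traceback (most recent call last):
  File "<stdin>", line 2, in <module>
  File "h.py", line 33, in mould
    k=1+np.argmax(s[1:,4]); b=l==k; z=np.nanmedian(W[b][:,2])
        ~~~~~~~~~^^^^^^^^^
    return _wrapfunc(a, 'argmax', axis=axis, out=out, **kwds)
    return bound(*args, **kwds)
ValueError: attempt to get argmax of an empty sequence
```

Call:
servo_tool(
  rows=[
    {"offset": [-0.06,0,0],"yaw": 0,"claw": 0.4},
    {"offset": [-0.12,0,0],"yaw": 0,"claw": 0.4},
    {"offset": [-0.12,0,0],"yaw": 0,"claw": 0.4},
    {"offset": [0.2,0,0],"yaw": 0,"claw": 0.4},
    {"offset": [0.6,0,0],"yaw": 0,"claw": 0.4},
    {"offset": [0.8,0,0],"yaw": 0,"claw": 0.4},
    {"offset": [0.8,0,0],"yaw": 0,"claw": 0.4},
  ],
)

```text
time: 16.4
ee_pos: [0.4809, 0.018, 0.0517]
tcp_rot: [180.0, 0.1, 175.5]
wrist_force: [0.3, 0.1, 1.0]
opening: 0.0506
grasp_force: 0.0
```

```bash
python3 - <<'E'
from h import *
st()
D=np.load('side0.npz'); p,W=D['p'],D['W']; X=np.concatenate([to_press(W),W[...,2:]*1000],-1)
for uv in [(215,186),(211,186),(219,186),(215,180),(215,192),(228,160),(205,180)]: print(uv,p[uv[1],uv[0]],X[uv[1],uv[0]].round())
# points left of head beyond y>40
m=(X[...,1]>42)&(X[...,1]<90)&(X[...,0]>-120)&(X[...,0]<70)&(X[...,2]>60)&(X[...,2]<300)
print(m.sum(), np.nanpercentile(X[m],[2,50,98],axis=0).round() if m.sum() else '')
E
```

```text
t 16.4 press [-207.2    0.8] z 51.7 rot [1.800e+02 1.000e-01 1.755e+02] q [  2.  -3. -21.  73.  -0.   7.] F [0.3 0.1 1. ] open 0.0506
(215, 186) [85 81 77] [ -8.  52. 188.]
(211, 186) [88 83 84] [ 10.  51. 180.]
(219, 186) [119 115 113] [-19.  47. 190.]
(215, 180) [145 139 139] [  2.  42. 199.]
(215, 192) [88 85 84] [ -6.  50. 167.]
(228, 160) [109 104 101] [-15.   8. 255.]
(205, 180) [65 73 66] [ 52.  38. 177.]
130 [[-44.  42. 156.]
 [ -6.  49. 183.]
 [ 17.  53. 204.]]
```

Call:
servo_tool(
  rows=[
    {"offset": [0,0,0],"yaw": 0.06,"claw": 0},
    {"offset": [0,0,0],"yaw": 0.12,"claw": 0},
    {"offset": [0,0,0],"yaw": 0.18,"claw": 0},
    {"offset": [0,0,0],"yaw": 0.24,"claw": 0},
    {"offset": [0,0,0],"yaw": 0.3,"claw": 0},
    {"offset": [0,0,0.05],"yaw": 0.36,"claw": 0},
    {"offset": [0,0,0.1],"yaw": 0.42,"claw": 0},
    {"offset": [0,0,0.15],"yaw": 0.48,"claw": 0},
    {"offset": [0,0,0.2],"yaw": 0.5,"claw": 0},
    {"offset": [0,0,0.2],"yaw": 0.5,"claw": 0},
  ],
)

```text
time: 17.65
ee_pos: [0.482, 0.0179, 0.0311]
tcp_rot: [180.0, -0.0, 85.5]
wrist_force: [0.3, 0.1, -0.4]
opening: 0.0851
grasp_force: 0.0
```

```bash
python3 - <<'E'
from h import *
st(); mould()
E
```

```text
t 17.65 press [-206.1    0.7] z 31.1 rot [180.   -0.   85.5] q [  2.  -2. -22.  70.  -0.  97.] F [ 0.3  0.1 -0.4] open 0.0851
mould px 186 z 0.0848 press [-57.3  -0.3] size [87.2 39. ] ang 85.2 ext [-76. -44.] [-37.  43.]
```

Call:
servo_tool(
  rows=[
    {"offset": [-0.01,0.2,0],"yaw": 0,"claw": 0},
    {"offset": [-0.01,0.38,0],"yaw": 0,"claw": 0},
    {"offset": [-0.01,0.44,0],"yaw": 0,"claw": 0},
    {"offset": [-0.01,0.5,0],"yaw": 0,"claw": 0},
    {"offset": [-0.01,0.56,0],"yaw": 0,"claw": 0},
    {"offset": [-0.01,0.62,0],"yaw": 0,"claw": 0},
    {"offset": [-0.01,0.68,0],"yaw": 0,"claw": 0},
    {"offset": [-0.01,0.74,0],"yaw": 0,"claw": 0},
    {"offset": [-0.01,0.81,0],"yaw": 0,"claw": 0},
    {"offset": [-0.01,0.81,0],"yaw": 0,"claw": 0},
  ],
)

```text
time: 18.95
ee_pos: [0.5613, 0.0105, 0.0296]
tcp_rot: [-179.8, 0.0, 85.5]
wrist_force: [3.0, -0.6, -13.9]
opening: 0.0852
grasp_force: 0.0
```

```bash
python3 - <<'E'
from h import *
st()
p,d,W=cloud("side"); i=camera_info("side"); M=np.array(i["cam_to_world"])
np.savez('side6.npz',p=p,W=W)
save(cv2.resize(p[130:270,150:340],None,fx=4,fy=4,interpolation=cv2.INTER_CUBIC),'side6.png')
E
```

```text
t 18.95 press [-126.5   -0.4] z 29.6 rot [-179.8    0.    85.5] q [  1.   8. -11.  71.  -0.  96.] F [  3.   -0.6 -13.9] open 0.0852
```

View pics/side6.png

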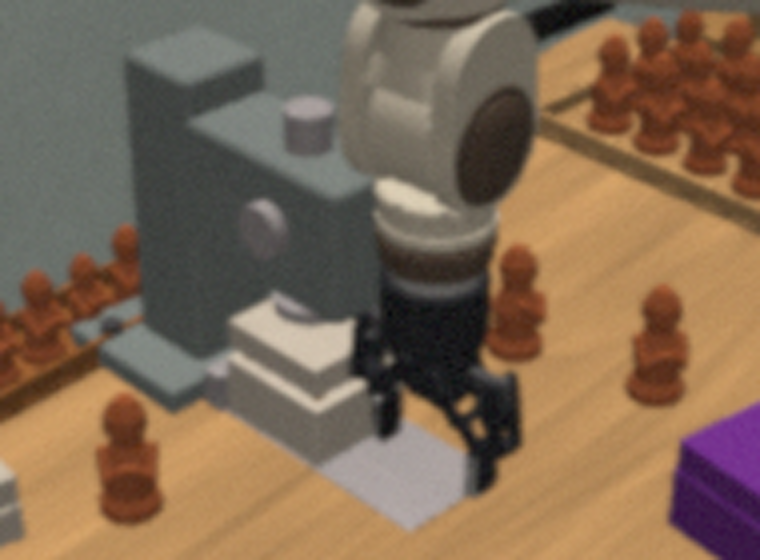

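The mould, at about (300,370), is under the head, still open and flat. The left finger is against its rear face, and the wrist housing is close to the head's upper front edge near (350,180). Before going on I'll check that -14 N reading against the depth data.

```bash
python3 - <<'E'
from h import *
o=get_obs(); print(np.round(o['torque'],2),np.round(o['joint_efforts'],1),o['wrist_force'].round(1))
D=np.load('side6.npz'); p,W=D['p'],D['W']; X=np.concatenate([to_press(W),W[...,2:]*1000],-1)
def at(a,b):return X[130+b//4,150+a//4].round()
for q in [(350,60),(350,120),(360,160),(385,190),(345,90),(380,220),(382,260),(385,300),(365,330),(365,360),(385,420),(470,480),(300,350),(240,330),(320,385),(500,450),(360,20)]: print(q,at(*q))
# mould top pts
m=(abs(X[...,2]-83)<8)&(abs(X[...,1])<60)&(X[...,0]<40)&(X[...,0]>-80)&(p[...,0]>140)
print(m.sum(),np.nanpercentile(X[m],[2,50,98],axis=0).round())
# left lower face
m=(X[...,2]>10)&(X[...,2]<45)&(abs(X[...,1]-45)<6)&(X[...,0]<45)&(X[...,0]>-100)
print(m.sum(),np.nanpercentile(X[m],[1,50,99],axis=0).round(), np.polyfit(X[m][:,0],X[m][:,1],1))
E
```

```text
[0.12 0.89 0.01] [  0.1 -64.5  53.4  -0.2  -0.1   0. ] [  1.2   0.6 -14.3]
(350, 60) [-93.  47. 340.]
(350, 120) [-95.  50. 300.]
(360, 160) [-102.   46.  273.]
(385, 190) [-110.   32.  250.]
(345, 90) [-89.  47. 319.]
(380, 220) [-109.   34.  226.]
(382, 260) [-67.  -7. 159.]
(385, 300) [-114.   35.  167.]
(365, 330) [-68.  10. 111.]
(365, 360) [-67.   9.  83.]
(385, 420) [-86.   7.  39.]
(470, 480) [-172.    9.   34.]
(300, 350) [-21.  29.  80.]
(240, 330) [28. 43. 81.]
(320, 385) [-54.  39.  70.]
(500, 450) [-202.   11.   79.]
(360, 20) [-93.  37. 365.]
272 [[-51. -12.  79.]
 [-14.  24.  83.]
 [ 38.  44.  86.]]
230 [[-57.  40.  10.]
 [ -9.  44.  28.]
 [ 43.  48.  45.]] [5.68544637e-03 4.39850131e+01]
```

The left face shows the mould centred near x = -7 already. The downward force fits the bulging finger knuckle, at z around 110, catching under the head's front edge at z = 125. I'll back off and lower the tool.

Call:
servo_tool(
  rows=[
    {"offset": [0,-0.1,0],"yaw": 0,"claw": 0},
    {"offset": [0,-0.15,0],"yaw": 0,"claw": 0},
    {"offset": [0,-0.15,0],"yaw": 0,"claw": 0},
  ],
)

```text
time: 19.38
ee_pos: [0.5477, 0.0118, 0.0327]
tcp_rot: [179.8, -0.0, 85.5]
wrist_force: [-0.7, -0.0, -0.2]
opening: 0.0853
grasp_force: 0.0
```

Call:
servo_tool(
  rows=[
    {"offset": [0,0,0.04],"yaw": 0,"claw": 0},
    {"offset": [0,0,0.08],"yaw": 0,"claw": 0},
    {"offset": [0,0,0.08],"yaw": 0,"claw": 0},
  ],
)

```text
time: 19.75
ee_pos: [0.5468, 0.0118, 0.0228]
tcp_rot: [-180.0, 0.0, 85.5]
wrist_force: [-0.6, -0.3, 0.5]
opening: 0.0853
grasp_force: 0.0
```

```bash
cat >> h.py <<'E'
def sidem(tag=None):
    p,d,W=cloud("side"); X=np.concatenate([to_press(W),W[...,2:]*1000],-1)
    m=(X[...,2]>10)&(X[...,2]<45)&(abs(X[...,1]-45)<8)&(X[...,0]<60)&(X[...,0]>-100)&(p[...,0]>90)&(cv2.cvtColor(p,cv2.COLOR_RGB2HSV)[...,1]<70)
    print('lower left face',m.sum(),np.nanpercentile(X[m],[0,2,50,98,100],axis=0).round(1)[:,:2].tolist(),'fit',np.polyfit(X[m][:,0],X[m][:,1],1).round(3))
    m=(X[...,2]>76)&(X[...,2]<92)&(X[...,1]>-30)&(X[...,1]<46)&(X[...,0]<60)&(X[...,0]>-100)&(p[...,0]>140)
    print('top',m.sum(),np.nanpercentile(X[m],[2,50,98],axis=0).round(1).tolist())
    if tag: save(cv2.resize(p[130:270,150:340],None,fx=4,fy=4,interpolation=cv2.INTER_CUBIC),tag)
    return p,X
E
python3 - <<'E'
from h import *
st(); p,X=sidem(); np.savez('s7.npz',p=p,X=X)
E
```

```text
t 19.75 press [-141.    -0.3] z 22.8 rot [-180.     0.    85.5] q [  1.   7. -14.  70.  -0.  96.] F [-0.6 -0.3  0.5] open 0.0853
lower left face 246 [[-57.7, 37.3], [-55.6, 39.4], [-7.3, 44.0], [54.2, 47.7], [59.8, 50.6]] fit [1.6000e-02 4.3952e+01]
top 319 [[-50.8, -25.6, 79.8], [-19.0, 21.0, 82.8], [40.2, 43.3, 86.0]]
```

Call:
servo_tool(
  rows=[
    {"offset": [0,0,0.03],"yaw": 0,"claw": 0},
    {"offset": [0,0,0.05],"yaw": 0,"claw": 0},
    {"offset": [0,0,0.05],"yaw": 0,"claw": 0},
  ],
)

```text
time: 20.18
ee_pos: [0.5468, 0.0118, 0.018]
tcp_rot: [-180.0, 0.0, 85.5]
wrist_force: [0.5, -0.0, 0.2]
opening: 0.0855
grasp_force: 0.0
```

```bash
python3 - <<'E'
from h import *
st()
for u,v,z in [(229.5,245.2,0),(207.7,211.2,.084),(229.5,224,.084)]: print(to_press(ray("side",u,v,z)).round(1))
p,d,W=cloud("side"); save(cv2.resize(p[190:255,190:280],None,fx=8,fy=8,interpolation=cv2.INTER_CUBIC),'side8.png')
E
```

```text
t 20.18 press [-141.    -0.3] z 18.0 rot [-180.     0.    85.5] q [  1.   7. -14.  69.  -0.  96.] F [ 0.5 -0.   0.2] open 0.0855
[-50.5  39.4]
[32.1 48.6]
[-60.4  47. ]
```

View pics/side8.png

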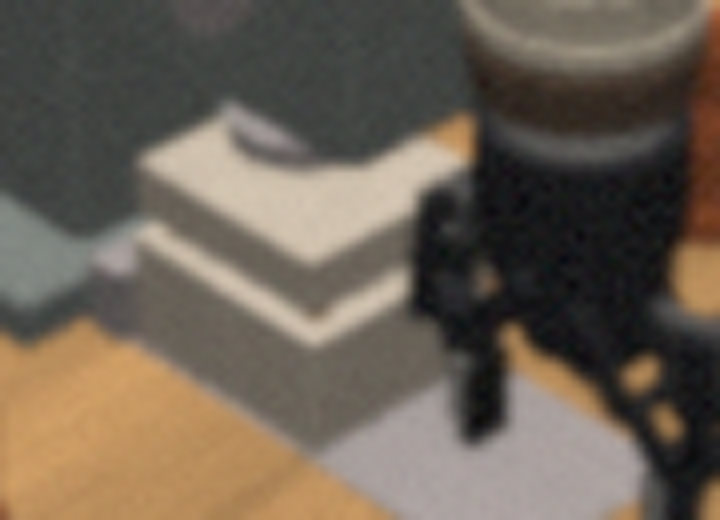

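```bash
python3 - <<'E'
from h import *
for x,y,z in [(320,450,0),(312,262,.085),(315,345,.05),(137,168,.085),(138,225,.05),(138,335,0)]: print((x,y,z),to_press(ray("side",190+(x+.5)/8-.5,190+(y+.5)/8-.5,z)).round(1))
E
```

```text
(320, 450, 0) [-52.8  41.2]
(312, 262, 0.085) [-53.5  44.3]
(315, 345, 0.05) [-55.   44.8]
(137, 168, 0.085) [35.6 49.5]
(138, 225, 0.05) [47.4 40.7]
(138, 335, 0) [48.1 42.5]
```

The crop shows the mould still open, its front-left corner at (320,450) and the stop's end at (115,290). The rays put the mould's centre at about x = -4, so I'll press it gently home.

Call:
servo_tool(
  rows=[
    {"offset": [0,0.06,0],"yaw": 0,"claw": 0},
    {"offset": [0,0.1,0],"yaw": 0,"claw": 0},
    {"offset": [0,0.13,0],"yaw": 0,"claw": 0},
    {"offset": [0,0.15,0],"yaw": 0,"claw": 0},
    {"offset": [0,0.15,0],"yaw": 0,"claw": 0},
  ],
)

```text
time: 20.85
ee_pos: [0.5618, 0.0106, 0.0181]
tcp_rot: [-180.0, 0.0, 85.5]
wrist_force: [-0.9, 0.1, 0.1]
opening: 0.0855
grasp_force: 0.0
```

Call:
servo_tool(
  rows=[
    {"offset": [0,0.01,0],"yaw": 0,"claw": 0},
    {"offset": [0,0.02,0],"yaw": 0,"claw": 0},
    {"offset": [0,0.02,0],"yaw": 0,"claw": 0},
  ],
)

```text
time: 21.22
ee_pos: [0.5634, 0.0106, 0.0181]
tcp_rot: [-179.9, -0.0, 85.5]
wrist_force: [-5.1, 1.9, 0.9]
opening: 0.0854
grasp_force: 0.0
```

```bash
python3 - <<'E'
from h import *
st(); sidem()
E
```

```text
t 21.23 press [-124.4   -0.2] z 18.1 rot [-179.9   -0.    85.5] q [  1.   9. -12.  69.   0.  96.] F [-5.1  1.9  0.9] open 0.0854
lower left face 246 [[-56.4, 37.1], [-53.2, 39.4], [-2.9, 44.1], [55.4, 50.3], [59.5, 50.7]] fit [1.8000e-02 4.4191e+01]
top 285 [[-48.5, -17.6, 79.4], [-13.2, 22.7, 82.8], [43.0, 43.0, 86.2]]
```

Call:
servo_tool(
  rows=[
    {"offset": [0,0.01,0],"yaw": 0,"claw": 0},
    {"offset": [0,0.02,0],"yaw": 0,"claw": 0},
    {"offset": [0,0.02,0],"yaw": 0,"claw": 0},
  ],
)

```text
time: 21.65
ee_pos: [0.5637, 0.0108, 0.0177]
tcp_rot: [-179.7, -0.0, 85.5]
wrist_force: [-15.0, 2.6, 4.4]
opening: 0.0853
grasp_force: 0.0
```

Call:
servo_tool(
  rows=[
    {"offset": [0,0.01,0],"yaw": 0,"claw": 0},
    {"offset": [0,0.01,0],"yaw": 0,"claw": 0},
  ],
)

```text
time: 21.9
ee_pos: [0.5637, 0.0108, 0.0173]
tcp_rot: [-179.6, -0.0, 85.5]
wrist_force: [-19.0, 4.4, 5.3]
opening: 0.0854
grasp_force: 0.0
```

Call:
servo_tool(
  rows=[
    {"offset": [0,-0.1,0],"yaw": 0,"claw": 0},
    {"offset": [0,-0.4,0],"yaw": 0,"claw": 0},
    {"offset": [0,-0.8,0],"yaw": 0,"claw": 0},
    {"offset": [0,-1,-0.3],"yaw": 0,"claw": 0},
    {"offset": [0,-1,-0.3],"yaw": 0,"claw": 0},
  ],
)

```text
time: 22.52
ee_pos: [0.4679, 0.0182, 0.0507]
tcp_rot: [179.7, -0.0, 85.5]
wrist_force: [1.5, 0.6, 0.6]
opening: 0.0851
grasp_force: 0.0
```

```bash
python3 - <<'E'
from h import *
st(); p,X=sidem(); mould()
save(cv2.resize(p[185:260,190:290],None,fx=8,fy=8,interpolation=cv2.INTER_CUBIC),'side9.png')
E
```

```text
t 22.52 press [-2.202e+02 -1.000e-01] z 50.7 rot [179.7  -0.   85.5] q [  2.  -5. -23.  72.  -0.  97.] F [1.5 0.6 0.6] open 0.0851
lower left face 242 [[-54.5, 37.1], [-53.0, 39.2], [-4.5, 44.4], [56.1, 49.3], [58.7, 52.7]] fit [2.0000e-02 4.4344e+01]
top 338 [[-48.6, -25.7, 78.5], [-18.0, 19.2, 82.0], [44.5, 43.8, 85.6]]
mould px 5 z 0.0821 press [-40.3 -43. ] size [12.  0.] ang 0.6 ext [-46. -44.] [-34. -42.]
```

View pics/side9.png

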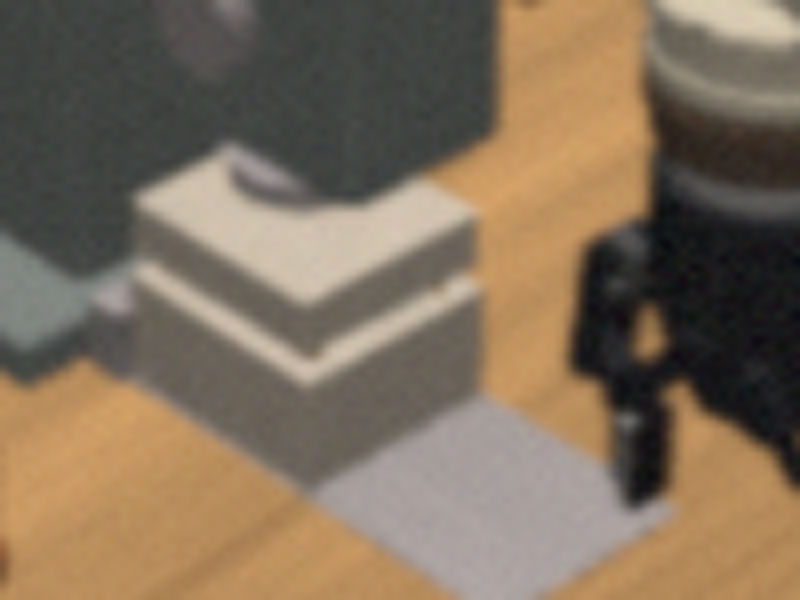

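The mould is home. Its left bottom edge runs along the bed edge to (310,490), its right corner sits at the bed's right edge at (480,398), and the slit is still open. Next is the lever.

Call:
servo_tool(
  rows=[
    {"offset": [0,0,-0.4],"yaw": 0,"claw": 1},
    {"offset": [0,0,-0.9],"yaw": 0,"claw": 1},
    {"offset": [0,0,-1],"yaw": 0,"claw": 1},
    {"offset": [0,0,-1],"yaw": 0,"claw": 1},
  ],
)

```text
time: 23.12
ee_pos: [0.4678, 0.018, 0.1478]
tcp_rot: [180.0, 0.0, 85.5]
wrist_force: [-0.4, 0.0, -1.6]
opening: 0.0122
grasp_force: 0.0
```

Call:
servo_tool(
  rows=[
    {"offset": [-0.3,0,-0.4],"yaw": 0,"claw": 1},
    {"offset": [-0.7,0,-0.85],"yaw": 0,"claw": 1},
    {"offset": [-0.75,0,-1],"yaw": 0,"claw": 1},
    {"offset": [-0.75,0,-1],"yaw": 0,"claw": 1},
  ],
)

```text
time: 23.62
ee_pos: [0.4616, -0.0568, 0.2473]
tcp_rot: [-180.0, -0.0, 85.4]
wrist_force: [0.8, -0.2, -0.9]
opening: 0.0
grasp_force: 0.0
```

Call:
servo_tool(
  rows=[
    {"offset": [-0.3,0,-0.4],"yaw": 0,"claw": 1},
    {"offset": [-0.7,0,-0.85],"yaw": 0,"claw": 1},
    {"offset": [-0.75,0,-1],"yaw": 0,"claw": 1},
    {"offset": [-0.75,0,-1],"yaw": 0,"claw": 1},
  ],
)

```text
time: 24.12
ee_pos: [0.456, -0.1312, 0.3469]
tcp_rot: [-179.9, -0.0, 85.5]
wrist_force: [0.7, -0.2, -0.6]
opening: -0.0003
grasp_force: 0.0
```

Call:
servo_tool(
  rows=[
    {"offset": [0,0,-0.4],"yaw": 0,"claw": 1},
    {"offset": [0,0.4,-0.5],"yaw": 0,"claw": 1},
    {"offset": [0,0.9,-0.5],"yaw": 0,"claw": 1},
    {"offset": [0,0.9,-0.5],"yaw": 0,"claw": 1},
  ],
)

```text
time: 24.62
ee_pos: [0.5488, -0.1375, 0.3918]
tcp_rot: [-179.5, -0.1, 85.6]
wrist_force: [-0.7, 0.9, -0.5]
opening: 0.0003
grasp_force: 0.0
```

Call:
servo_tool(
  rows=[
    {"offset": [0,0.3,0],"yaw": 0,"claw": 1},
    {"offset": [0,0.38,0],"yaw": 0,"claw": 1},
    {"offset": [0,0.38,0],"yaw": 0,"claw": 1},
  ],
)

```text
time: 25.0
ee_pos: [0.583, -0.1409, 0.3973]
tcp_rot: [-179.9, -0.0, 85.5]
wrist_force: [0.9, -0.2, 0.2]
opening: 0.0003
grasp_force: 0.0
```

```bash
python3 - <<'E'
from h import *
st()
for x,y,z in [(310,490,0),(308,383,.05),(480,398,0),(135,372,0)]: print((x,y,z),to_press(ray("side",190+(x+.5)/8-.5,185+(y+.5)/8-.5,z)).round(1))
E
```

```text
t 25.0 press [ -93.  -149.7] z 397.3 rot [-179.9   -0.    85.5] q [-14.  20.  45. 115.   0.  81.] F [ 0.9 -0.2  0.2] open 0.0003
(310, 490, 0) [-50.3  43.8]
(308, 383, 0.05) [-52.3  45.8]
(480, 398, 0) [-52.8 -40.9]
(135, 372, 0) [50.4 42. ]
```

Call:
servo_tool(
  rows=[
    {"offset": [0,0,0.3],"yaw": 0,"claw": 1},
    {"offset": [0,0,0.45],"yaw": 0,"claw": 1},
    {"offset": [0,0,0.51],"yaw": 0,"claw": 1},
    {"offset": [0,0,0.51],"yaw": 0,"claw": 1},
  ],
)

```text
time: 25.5
ee_pos: [0.5824, -0.1414, 0.3479]
tcp_rot: [180.0, 0.0, 85.5]
wrist_force: [-0.7, 0.0, 1.5]
opening: 0.0
grasp_force: 0.0
```

Call:
servo_tool(
  rows=[
    {"offset": [0,-0.02,0.04],"yaw": 0,"claw": 1},
    {"offset": [0,-0.06,0.08],"yaw": 0,"claw": 1},
    {"offset": [0,-0.1,0.12],"yaw": 0,"claw": 1},
    {"offset": [0,-0.1,0.12],"yaw": 0,"claw": 1},
  ],
)

```text
time: 26.0
ee_pos: [0.5719, -0.1406, 0.3374]
tcp_rot: [179.9, 0.0, 85.5]
wrist_force: [-6.2, 1.2, 10.8]
opening: -0.0001
grasp_force: 5.6
```

```bash
python3 - <<'E'
from h import *
st()
p,d,W=cloud("side"); save(cv2.resize(p[60:260,170:370],None,fx=3,fy=3,interpolation=cv2.INTER_CUBIC),'side10.png')
E
```

```text
t 26.0 press [-104.  -150.3] z 337.4 rot [179.9   0.   85.5] q [-14.  14.  29. 106.  -0.  81.] F [-6.2  1.2 10.8] open -0.0001
```

View pics/side10.png

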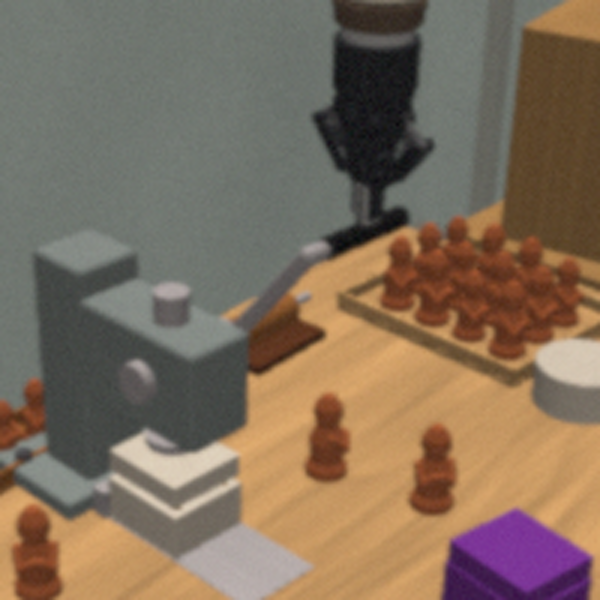

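The closed fingertips rest on the grip at (370,225), the lever is starting to move, and the mould at (175,490) stands square and open. I'll follow the arc down.

Call:
servo_tool(
  rows=[
    {"offset": [0,-0.05,0.05],"yaw": 0,"claw": 1},
    {"offset": [0,-0.1,0.1],"yaw": 0,"claw": 1},
    {"offset": [0,-0.19,0.2],"yaw": 0,"claw": 1},
    {"offset": [0,-0.28,0.31],"yaw": 0,"claw": 1},
    {"offset": [0,-0.35,0.43],"yaw": 0,"claw": 1},
    {"offset": [0,-0.415,0.555],"yaw": 0,"claw": 1},
    {"offset": [0,-0.47,0.685],"yaw": 0,"claw": 1},
    {"offset": [0,-0.51,0.815],"yaw": 0,"claw": 1},
    {"offset": [0,-0.51,0.815],"yaw": 0,"claw": 1},
  ],
)

```text
time: 27.18
ee_pos: [0.5215, -0.1368, 0.2542]
tcp_rot: [-180.0, 0.0, 85.5]
wrist_force: [-4.2, 0.0, 6.2]
opening: 0.0003
grasp_force: 2.8
```

Call:
servo_tool(
  rows=[
    {"offset": [0,-0.01,0.05],"yaw": 0,"claw": 1},
    {"offset": [0,-0.025,0.1],"yaw": 0,"claw": 1},
    {"offset": [0,-0.035,0.16],"yaw": 0,"claw": 1},
    {"offset": [0,-0.045,0.21],"yaw": 0,"claw": 1},
    {"offset": [0,-0.045,0.23],"yaw": 0,"claw": 1},
    {"offset": [0,-0.045,0.23],"yaw": 0,"claw": 1},
  ],
)

```text
time: 27.92
ee_pos: [0.5177, -0.1364, 0.2319]
tcp_rot: [180.0, 0.0, 85.5]
wrist_force: [-3.1, 0.4, 5.8]
opening: 0.0004
grasp_force: 2.8
```

```bash
cat >> h.py <<'E'
def lever():
    p,d,W=cloud("top"); X=np.concatenate([to_press(W),W[...,2:]*1000],-1); hsv=cv2.cvtColor(p,cv2.COLOR_RGB2HSV)
    m=(X[...,1]<-98)&(X[...,1]>-210)&(X[...,0]<-60)&(X[...,0]>-185)&(X[...,2]>150)&(X[...,2]<330)&(hsv[...,2]<90)
    print('grip px',m.sum(),np.nanpercentile(X[m],[3,50,97],axis=0).round(1).tolist())
E
python3 - <<'E'
from h import *
st(); lever(); sidem()
E
```

```text
t 27.93 press [-158.4 -150.3] z 231.9 rot [180.    0.   85.5] q [-15.   3.   5.  93.  -0.  80.] F [-3.1  0.4  5.8] open 0.0004
grip px 114 [[-169.6, -137.3, 201.8], [-162.0, -118.3, 208.6], [-153.1, -99.8, 212.8]]
lower left face 252 [[-55.0, 37.1], [-52.2, 37.9], [-3.5, 44.3], [55.5, 50.2], [58.2, 51.9]] fit [2.2000e-02 4.4382e+01]
top 211 [[-50.7, -27.6, 76.1], [-18.2, 15.9, 78.1], [41.3, 43.2, 88.6]]
```

Call:
servo_tool(
  rows=[
    {"offset": [0,0,0.02],"yaw": 0,"claw": 1},
    {"offset": [0,0,0.04],"yaw": 0,"claw": 1},
    {"offset": [0,0,0.04],"yaw": 0,"claw": 1},
  ],
)

```text
time: 28.4
ee_pos: [0.5177, -0.1365, 0.2298]
tcp_rot: [179.8, 0.0, 85.5]
wrist_force: [-7.0, 1.0, 16.0]
opening: 0.0002
grasp_force: 8.2
```

Call:
servo_tool(
  rows=[
    {"offset": [0,0,0.01],"yaw": 0,"claw": 1},
    {"offset": [0,0,0.01],"yaw": 0,"claw": 1},
  ],
)

```text
time: 28.65
ee_pos: [0.5177, -0.1365, 0.2295]
tcp_rot: [179.8, 0.1, 85.5]
wrist_force: [-9.1, 2.2, 21.0]
opening: -0.0
grasp_force: 10.6
```

```bash
python3 - <<'E'
from h import *
st(); lever(); sidem()
E
```

```text
t 28.65 press [-158.4 -150.4] z 229.5 rot [1.798e+02 1.000e-01 8.550e+01] q [-15.   2.   5.  92.  -0.  80.] F [-9.1  2.2 21. ] open -0.0
grip px 112 [[-170.0, -136.5, 199.7], [-162.4, -118.0, 206.2], [-153.3, -99.4, 211.2]]
lower left face 248 [[-54.9, 37.2], [-53.1, 38.8], [-5.2, 44.4], [54.5, 50.1], [58.9, 51.9]] fit [1.3000e-02 4.4461e+01]
top 198 [[-48.4, -25.6, 76.0], [-10.8, 15.1, 77.9], [42.8, 43.7, 88.1]]
```

The lever is against its stop: the force rises stiffly and the tool no longer moves. I'll return it along the arc.

Call:
servo_tool(
  rows=[
    {"offset": [0,0,-0.05],"yaw": 0,"claw": 1},
    {"offset": [0,0.01,-0.15],"yaw": 0,"claw": 1},
    {"offset": [0,0.03,-0.25],"yaw": 0,"claw": 1},
    {"offset": [0,0.06,-0.38],"yaw": 0,"claw": 1},
    {"offset": [0,0.11,-0.52],"yaw": 0,"claw": 1},
    {"offset": [0,0.17,-0.64],"yaw": 0,"claw": 1},
    {"offset": [0,0.24,-0.76],"yaw": 0,"claw": 1},
    {"offset": [0,0.32,-0.87],"yaw": 0,"claw": 1},
    {"offset": [0,0.41,-0.98],"yaw": 0,"claw": 1},
    {"offset": [0,0.41,-0.98],"yaw": 0,"claw": 1},
  ],
)

```text
time: 30.0
ee_pos: [0.5591, -0.1396, 0.3244]
tcp_rot: [180.0, -0.0, 85.5]
wrist_force: [-2.3, 0.7, 4.4]
opening: 0.0003
grasp_force: 2.4
```

Call:
servo_tool(
  rows=[
    {"offset": [0,0.1,-0.08],"yaw": 0,"claw": 1},
    {"offset": [0,0.2,-0.16],"yaw": 0,"claw": 1},
    {"offset": [0,0.25,-0.25],"yaw": 0,"claw": 1},
    {"offset": [0,0.25,-0.6],"yaw": 0,"claw": 1},
    {"offset": [0,0.25,-0.9],"yaw": 0,"claw": 1},
    {"offset": [0,0.25,-0.9],"yaw": 0,"claw": 1},
  ],
)

```text
time: 30.75
ee_pos: [0.5836, -0.1416, 0.4153]
tcp_rot: [179.9, 0.0, 85.5]
wrist_force: [-0.2, -0.4, -0.6]
opening: -0.0006
grasp_force: 0.0
```

Call:
servo_tool(
  rows=[
    {"offset": [0,-0.5,0],"yaw": 0,"claw": 1},
    {"offset": [0,-1,0],"yaw": 0,"claw": 1},
    {"offset": [0,-1,0],"yaw": 0,"claw": 1},
  ],
)

```text
time: 31.12
ee_pos: [0.4805, -0.1333, 0.4138]
tcp_rot: [-180.0, -0.0, 85.5]
wrist_force: [0.5, -0.1, -0.1]
opening: 0.0002
grasp_force: 0.0
```

```bash
python3 - <<'E'
from h import *
st(); lever(); p,X=sidem(); save(cv2.resize(p[100:270,170:340],None,fx=3,fy=3,interpolation=cv2.INTER_CUBIC),'side11.png')
E
```

```text
t 31.12 press [-195.8 -150.1] z 413.8 rot [-180.    -0.    85.5] q [-15.   5.  29. 114.  -0.  79.] F [ 0.5 -0.1 -0.1] open 0.0002
grip px 226 [[-102.9, -163.1, 312.8], [-95.9, -131.8, 320.3], [-86.7, -100.5, 324.1]]
lower left face 244 [[-55.5, 37.4], [-53.3, 39.7], [-4.1, 44.5], [55.7, 49.7], [59.3, 51.3]] fit [1.7000e-02 4.4591e+01]
top 158 [[-51.1, -26.6, 76.0], [-12.2, 16.2, 77.0], [41.2, 44.3, 79.4]]
```

View pics/side11.png

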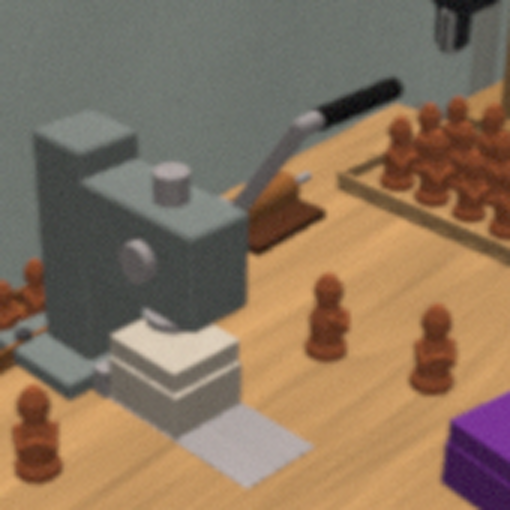

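The mould at (175,370) is closed and square, the lever grip at (355,100) is back up at its rest height (measured top 320 mm), and the figures are standing. I'll hand the job in.

```bash
python3 -c "
from workcell import *
print(job_done())"
```

```text
the job is handed in; nothing more can be done
None
```

The job is handed in, with no verdict returned: by my last measurements the mould is home against the stop (about 1 mm off in x and y) and closed, the lever is back up, the figures are standing and the robot is clear.

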